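Clip two sealing-jaw bars into the changeover rack

ROBOT

A 6-joint arm with a two-finger parallel gripper is mounted at the origin on the work surface. World frame = base frame: x ahead of the robot, y to its left, z up, the work surface at z = 0. Lengths are in m, angles in rad, forces in N, time in s.
With the tool pointing down it reaches from about 0.35 to 0.925 m from the base axis. Payload 6.4 kg.
Tool frame: the origin (TCP) lies at the very end of the fingers, on their centre line; the grasp point (between the pads) lies 19 mm behind it; z points along the fingers, y is the line along which they close (so a half turn about z gives the same grasp; the last joint's range is limited). The gripper opens to 94 mm and grips with 3 to 60 N. Pads are 16 mm wide; open, the fingers measure 119 mm over their backs; the gripper's body (75 mm by 177 mm) begins 78 mm behind the grasp point.
Start: joints at [0.992, 0.245, 1.558, -0, 1.339, -0.174], TCP at [0.256, 0.597, 0.205] pointing down, gripper open.
Joint ranges: [-3.13, 3.13], [-1.02, 2.26], [0.13, 2.54], [-0.95, 4.09], [0.21, 2.88], [-2.74, 2.74]. Speed limits (rad/s): [2.57, 2.57, 3.14, 3.14, 3.14, 3.14].

INTERFACE

Orientations are given as a rotation vector (axis times angle).
In Python, from cell import ctrl gives the robot as it stands.
- The arm moves only by the tool drive_effector, called after ">>>" as a command line: name --pt "numbers of a row" for each row, then --argument value for the rest. Schema: {"type":"object","properties":{"plan":{"type":"array","items":{"type":"array","items":{"type":"number"},"minItems":5,"maxItems":5},"minItems":1,"maxItems":8},"clamp_n":{"type":"number"},"only":{"type":"string"},"quiet":{"type":"boolean"},"lines":{"type":"string"}},"required":["plan"],"additionalProperties":false}. plan is a list of rows, 1 to 8 of them, each of 5 numbers: dx, dy, dz in units of 20 mm, then a turn about the tool's z in units of 0.1 rad, then the opening from 0.0 (shut) to 1.0 (fully open); each row shifts and turns the commanded pose from where the row before left it, along the tool's axes as they then stand; what a row does not reach is not made up. A row lasts 1/12 s, in which the tool goes at most 0.0417 m and 0.125 rad, less where a joint would pass 70% of its speed; a pose out of reach is approached as far as the arm can. The fingers move at their own pace and stop on an object; clamp_n is the grip in N (left out, the last holds). Time passes only in rows, so rows that do not move let the fingers close. The tool returns the time, the measured TCP pose, the force, the opening and the grip force at its end. only (a regular expression) keeps the lines of the reply that match it, lines (a string "A,B") keeps lines A to B, and quiet returns only ok. Input that does not fit is refused with a message, and nothing moves.
- ctrl.read_state(): the state, without advancing time (a new reading comes with each control period).
- ctrl.grab_frame(name): name is "side" or "top"; returns a dict with "color" (420x560x3 uint8, blue, green, red), "fx", "fy", "cx", "cy" (pixels), "R" (3x3) and "t" (3): a world point X has camera coordinates R X + t. Camera axes: x right, y down, z forward; pixel columns grow to the right and rows downward; lengths in m; the calibration is good to about 2 mm. A picture is of the moment at which its call begins. There is no depth.
- ctrl.sign_off(): hands the job in; it is judged then, once.
The state is a dict: "clock": time; "joint_pos": joint angles; "dq": joint speeds; "joint_efforts": joint torques, N m; "ee_pos": TCP position; "orientation": TCP orientation; "contact_force": force on the tool from outside, world axes, zero at the start; "moment": the same for the moment, N m; "opening": opening from 0.0 (shut) to 1.0 (fully open); "finger_force": force on a finger pad.
Only numpy, scipy, OpenCV 4.12 (cv2) and the standard library are available. Lean on these libraries where they do the work, as an engineer would, in place of code of your own. Each camera call takes 0.05 s, during which the arm holds its last target. There are 200 camera calls.

TASK

On the packing bench, put the two short pinned jaw bars away in the changeover rack: lay each one across a free pair of spring clips and press it straight down until both of its pins snap fully home, one bar in each pair. Set them in by hand rather than dropping them from above, and leave the long bar where it lies.

Things in the scene. Friction and masses are not known exactly. Their poses are not given: they have to be found in the camera images.
- bar_a: Short jaw bar: dark square metal block 90 x 26 x 26 mm with a round steel pin, 12 mm thick and 35 mm long, in the middle of each end (160 mm overall), 0.15 to 0.24 kg. Lies flat on the bench at first. Origin at the block's centre (13 mm above the bench), x along its length; either way round, any face up. Home in the clips its centre is 48 mm above the bench; merely resting on them, 61 mm or more.
- bar_b: The second short jaw bar, identical to the first, same axes. Pressing a bar down through its two clips takes a push of about 6 to 9 N; its weight alone does not. The jaws give way sideways, up to 11 mm each, and close over the pins.
- rack: Rack fixed to the bench, origin under its centre, z up. 150 x 200 mm, two rails 16 mm high along y, an 8 mm plate between. Two pairs of steel spring clips open upward: a pair at y = +60, a pair at y = -60, its clips at x = +62 and -62 mm, 10 mm wide, empty. A bar lies along x, a pin in each clip. Lips 73 mm high, 28 mm apart, lead to a 7 mm throat 55 mm up; pins seat on blocks 42 mm high.
- bar_long: Long jaw bar, of the same make but with a block 160 mm long (230 mm with its pins), too long for the clips: leave it. Origin at the centre of the block, x along its length.

How it is judged:
At the end, for the whole second after the job is handed in: One short bar is home in each pair of clips: its centre 42 to 53 mm above the rack's underside (48 is home), within 8 mm of the pair's line across the rails and within 16 mm of the middle between the clips, its length within about 7 degrees of the rack's x; both bars released and at rest ((((x of bar_a in the frame of rack between -0.016 and 0.016 m and y of bar_a in the frame of rack between 0.052 and 0.068 m and z of bar_a in the frame of rack between 0.042 and 0.053 m and angle between the x axis of bar_a and the x axis of rack, either way round below 0.12 rad) and (x of bar_b in the frame of rack between -0.016 and 0.016 m and y of bar_b in the frame of rack between -0.068 and -0.052 m and z of bar_b in the frame of rack between 0.042 and 0.053 m and angle between the x axis of bar_b and the x axis of rack, either way round below 0.12 rad)) or ((x of bar_a in the frame of rack between -0.016 and 0.016 m and y of bar_a in the frame of rack between -0.068 and -0.052 m and z of bar_a in the frame of rack between 0.042 and 0.053 m and angle between the x axis of bar_a and the x axis of rack, either way round below 0.12 rad) and (x of bar_b in the frame of rack between -0.016 and 0.016 m and y of bar_b in the frame of rack between 0.052 and 0.068 m and z of bar_b in the frame of rack between 0.042 and 0.053 m and angle between the x axis of bar_b and the x axis of rack, either way round below 0.12 rad))) and linear speed of each of bar_a, bar_b below 0.03 m/s); the robot touches nothing.
It fails at once if a short bar is let go while more than about 50 mm above its place in the clips (centre over 100 mm high, touching nothing) ((height (world z) of bar_a above 0.1 m and contact force between bar_a and anything else below 0.02 N) or (height (world z) of bar_b above 0.1 m and contact force between bar_b and anything else below 0.02 N)).
It fails at once if the long bar is moved by more than 40 mm (distance of bar_long from where it was at the start of the episode above 0.04 m).
It also fails if it takes over 61 s, if anything falls off the work surface, if the arm or the gripper's body presses on something with over 40 N, if the wrist force passes 120 N, or if a joint passes its speed limit or range.

## Working session

There is one attempt and no reset: what is moved stays moved. The work goes in short steps, Python scripts to look and compute and a tool call to move; the robot and the scene stay as the last step left them, time stands still between calls to the robot, and variables do not carry over. Pictures are saved under pics/ and viewed, at most 10 in all, crops included, and the job is handed in when it is done.

```bash
ls; mkdir -p pics
```

Run:
```python
from cell import ctrl
import cv2
for n in("top","side"):
    f=ctrl.grab_frame(n); cv2.imwrite(f"pics/{n}0.png",f["color"]); print(n,f["fx"],f["cx"],f["cy"],f["R"],f["t"])
print(ctrl.read_state())
```

```text
cell.py
pics
top 400.8947582009376 283.45451815478157 208.3647452593671 [[ 3.82047593e-03 -9.99992586e-01  4.81675686e-04]
 [-9.94688251e-01 -3.84975688e-03 -1.02861380e-01]
 [ 1.02862471e-01 -8.61377202e-05 -9.94695584e-01]] [0.07013187 0.58796586 0.7157233 ]
side 504.9725340647952 285.7278702298892 211.66416914303903 [[ 0.77779793 -0.62850965 -0.00244902]
 [-0.46593943 -0.57398898 -0.67337738]
 [ 0.42181847  0.52489263 -0.73929487]] [-0.43317009  0.34645029  0.69892641]
{'clock': 0.1, 'joint_pos': array([ 9.91899215e-01,  2.45743724e-01,  1.55885503e+00, -1.38863134e-05,
        1.33870481e+00, -1.74122784e-01]), 'dq': array([-0.00098105, -0.00148368, -0.0019257 , -0.00045848,  0.00037344,
       -0.0014172 ]), 'joint_efforts': array([ 8.98122944e-04, -4.16911662e+01, -3.15526164e+01,  6.87462674e-02,
        3.09126545e-02, -2.46942017e-05]), 'ee_pos': array([0.25569511, 0.59701955, 0.20447582]), 'orientation': array([-6.31357278e-01, -3.07686739e+00,  2.50655344e-03]), 'contact_force': array([ 0.32688808, -0.36298641,  0.6602124 ]), 'moment': array([-0.00773936,  0.0195402 , -0.02950447]), 'finger_force': 0.0, 'opening': 0.999372409762661}
```
View pics/top0.png

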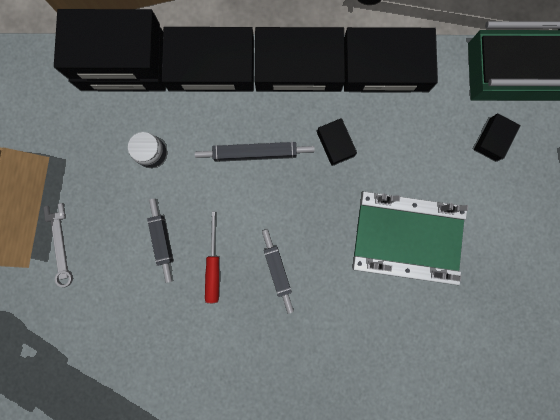

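View pics/side0.png

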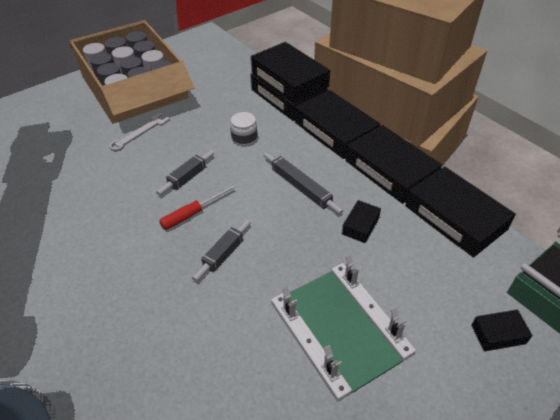

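The top view shows the short bars around (160,240) and (277,272), the long bar at (255,152), and the rack centred near (410,238), with clips at about (385,199), (453,208), (376,266) and (442,274). The side view has the short bars at (187,171) and (222,248), and the rack at (343,328). Next I'll zoom in to get accurate pixel positions.

Run:
```python
import cv2,numpy as np
t=cv2.imread("pics/top0.png");s=cv2.imread("pics/side0.png")
z=lambda im,x,y,w,h,k:cv2.resize(im[y:y+h,x:x+w],None,fx=k,fy=k,interpolation=cv2.INTER_CUBIC)
cv2.imwrite("pics/ra.png",z(t,345,180,133,115,6)[:600,:800])
b=z(t,140,190,50,100,6)
c=z(t,250,222,50,100,6)
cv2.imwrite("pics/ba.png",np.hstack([b,c]))
cv2.imwrite("pics/sr.png",z(s,265,250,155,150,4))
```

View pics/ra.png

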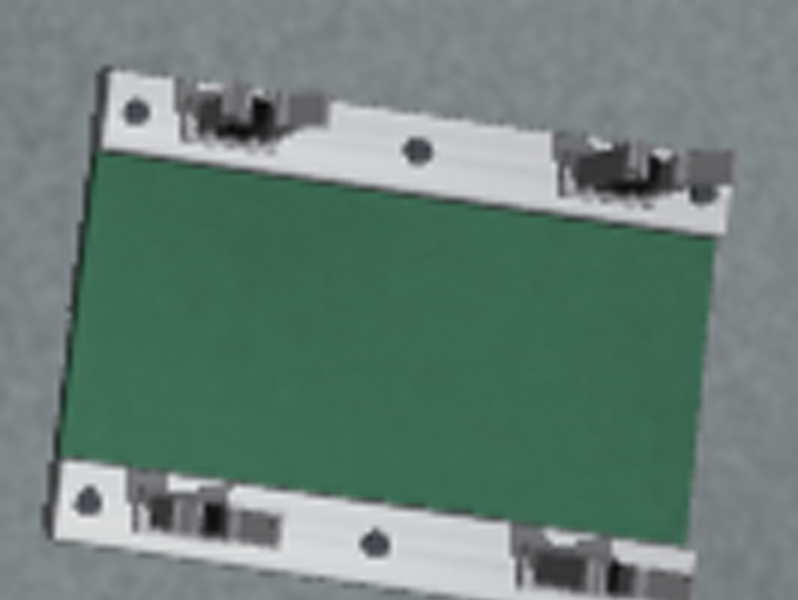

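View pics/ba.png

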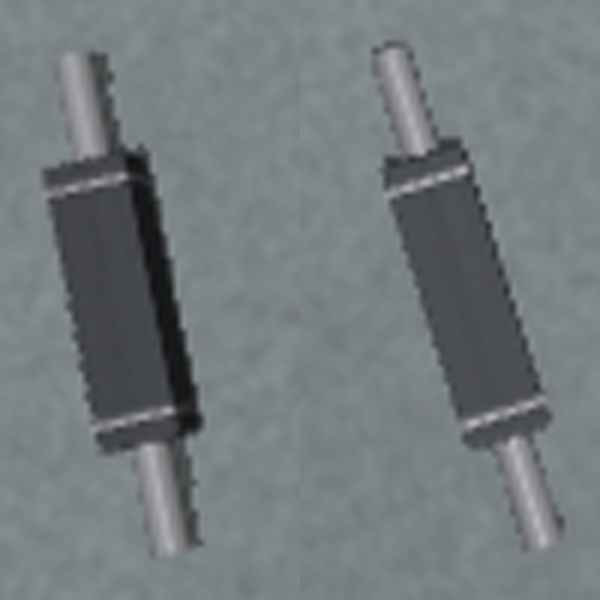

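View pics/sr.png

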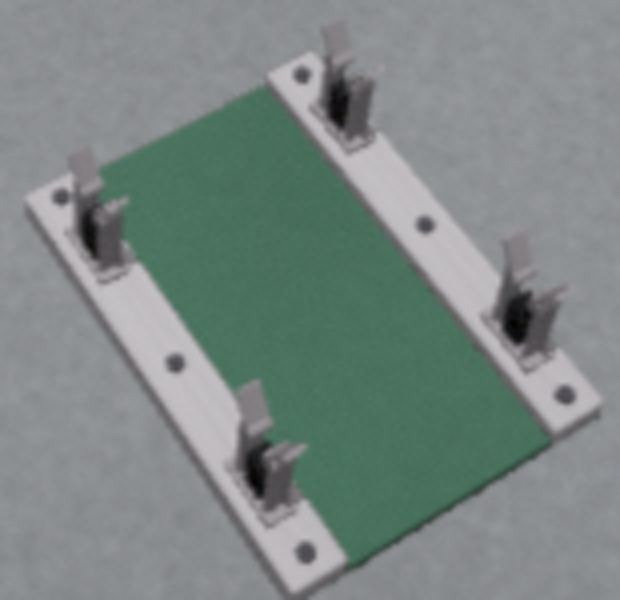

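In the zooms, the rack screws and the pin ends are sharp in both views. I'll triangulate the screws and put the pin ends on the z = 13 mm plane.

Create h.py:
```python
import numpy as np
from scipy.spatial.transform import Rotation as Ro
from cell import ctrl
def unc(p,x0,y0,k): return np.array([x0+(p[0]+.5)/k-.5,y0+(p[1]+.5)/k-.5])
def ray(f,p):
    R=np.array(f["R"]);t=np.array(f["t"])
    d=R.T@np.array([(p[0]-f["cx"])/f["fx"],(p[1]-f["cy"])/f["fy"],1]); return -R.T@t,d
def plane(f,p,z):
    c,d=ray(f,p); return c+d*(z-c[2])/d[2]
def tri(f,p,g,q):
    A=0;b=0
    for c,d in(ray(f,p),ray(g,q)):
        d=d/np.linalg.norm(d);P=np.eye(3)-np.outer(d,d);A=A+P;b=b+P@c
    return np.linalg.solve(A,b)
def togo(xy,ang,z):
    "shift in tool axes, and turn about tool z, so that tool x lies along world angle ang (mod pi)"
    s=ctrl.read_state();R=Ro.from_rotvec(s["orientation"]).as_matrix()
    d=R.T@(np.array([*xy,z])-s["ee_pos"])
    a=np.arctan2(R[1,0],R[0,0]); turn=-((ang-a+np.pi/2)%np.pi-np.pi/2)
    print("tool d",d.round(4),"turn",round(turn,4),"q6",s["joint_pos"][5].round(2),"pos",s["ee_pos"].round(4),"F",s["contact_force"].round(1),"t",s["clock"])
```

Run:
```python
from h import *
T=ctrl.grab_frame("top");S=ctrl.grab_frame("side")
tp=[(137,112),(418,151),(89,500),(376,544)]
sp=[(302,75),(425,224),(61,197),(175,363)]
for a,b in zip(tp,sp):
    p=unc(a,345,180,6);q=unc(b,265,250,4)
    print(tri(T,p,S,q).round(4),plane(T,p,.0165).round(4),plane(S,q,.0165).round(4))
for b in[(566,395),(306,552)]: print(plane(S,unc(b,265,250,4),.0165).round(4))
for n,x0,y0,e in(("b1",140,190,[(80,55),(176,550)]),("b2",250,222,[(92,47),(243,545)])):
    E=[plane(T,unc(p,x0,y0,6),.013) for p in e];d=E[0]-E[1];m=(E[0]+E[1])/2;a=np.arctan2(d[1],d[0])
    print(n,m.round(4),np.linalg.norm(d),a); togo(m[:2],a,.004)
```

```text
[ 0.6097 -0.0874  0.0172] [ 0.6091 -0.0871  0.0165] [ 0.6108 -0.0874  0.0165]
[ 0.5974 -0.1759  0.0171] [ 0.597  -0.1758  0.0165] [ 0.5983 -0.176   0.0165]
[ 0.4874 -0.0699  0.0176] [ 0.4871 -0.07    0.0165] [ 0.488  -0.0695  0.0165]
[ 0.4743 -0.1589  0.0179] [ 0.4739 -0.1591  0.0165] [ 0.4752 -0.1585  0.0165]
[ 0.5857 -0.2658  0.0165]
[ 0.4627 -0.2478  0.0165]
b1 [0.5293 0.3038 0.013 ] 0.1593048626368046 0.22598477662917055
tool d [-0.367  -0.1617  0.2009] turn -0.6308 q6 -0.17 pos [0.2558 0.5972 0.2048] F [ 0.6 -0.4 -0.5] t 0.2
b2 [0.4724 0.0834 0.013 ] 0.16104477715428292 0.30259521666622197
tool d [-0.4015 -0.3867  0.2012] turn -0.7075 q6 -0.17 pos [0.2558 0.5972 0.2048] F [ 0.6 -0.4 -0.5] t 0.2
```

Careful with the scale: shifts go in units of 20 mm and turns go in units of 0.1 rad. That gives: -0.016 m is -0.8, 0.01 m is 0.5.

>>> drive_effector --pt "-1.8 -0.8 0.5 0 0.6" --pt "-1.8 -0.8 0.5 0 0.6" --pt "-1.8 -0.8 0.5 0 0.6" --pt "-1.8 -0.8 0.5 0 0.6" --pt "-1.8 -0.8 0.5 0 0.6" --pt "-1.8 -0.8 0.5 0 0.6" --pt "-1.8 -0.8 0.5 0 0.6" --pt "-1.8 -0.8 0.5 0 0.6" --clamp_n 50

```text
clock: 0.87
ee_pos: [0.4713, 0.3648, 0.125]
orientation: [0.632, 3.077, 0.0]
contact_force: [0.5, 0.6, -0.6]
opening: 0.603
finger_force: 0.0
```

```bash
python3 -c "
from h import *
togo((.5293,.3038),.226,.003)"
```

```text
tool d [-0.0774 -0.0332  0.122 ] turn -0.6308 q6 -0.7 pos [0.4713 0.3648 0.125 ] F [ 0.5  0.6 -0.6] t 0.8667
```

In the tool's units: -0.0387 m is -1.935, -0.0166 m is -0.83, -0.12 rad is -1.2.

>>> drive_effector --pt "-1.935 -0.83 0 0 0.6" --pt "-1.935 -0.83 0 0 0.6" --pt "0 0 0.5 -1.2 0.6" --pt "0 0 0.5 -1.2 0.6" --pt "0 0 0.5 -1.2 0.6" --pt "0 0 0.5 -1.2 0.6" --pt "0 0 0.5 -1.2 0.6" --pt "0 0 0 -0.3 0.6"

```text
clock: 1.53
ee_pos: [0.5262, 0.3053, 0.0728]
orientation: [0.359, -3.117, 0.002]
contact_force: [0.8, 0.2, 0.3]
opening: 0.606
finger_force: 0.0
```

```bash
python3 -c "
from h import *
togo((.5293,.3038),.226,.003)"
```

```text
tool d [-0.003  -0.0022  0.0698] turn 0.0035 q6 -1.46 pos [0.5262 0.3053 0.0728] F [0.8 0.2 0.3] t 1.5333
```

In the tool's units: 0.02 m is 1, 0.01 m is 0.5.

>>> drive_effector --pt "-0.15 -0.1 1 0 0.6" --pt "0 0 1 0 0.6" --pt "0 0 1 0 0.6" --pt "0 0 0.5 0 0.6" --pt "0 0 0 0 0.6" --pt "0 0 0 0 0.2" --pt "0 0 0 0 0.2" --pt "0 0 0 0 0.2" --clamp_n 50

```text
clock: 2.2
ee_pos: [0.5323, 0.3052, 0.007]
orientation: [-0.353, 3.119, 0.001]
contact_force: [0.4, -0.2, 0.3]
opening: 0.422
finger_force: 0.0
```

>>> drive_effector --pt "0 0 0 0 0.2" --pt "0 0 0 0 0.2" --pt "0 0 0 0 0.2" --pt "0 0 0 0 0.2"

```text
clock: 2.53
ee_pos: [0.5318, 0.3049, 0.0064]
orientation: [-0.353, 3.12, 0.0]
contact_force: [0.2, -1.6, 4.3]
opening: 0.274
finger_force: 50.0
```

```bash
python3 -c "
from h import *
togo((.5293,.3038),.226,.003)"
```

```text
tool d [ 0.0027 -0.0005  0.0034] turn -0.0006 q6 -1.46 pos [0.5318 0.3049 0.0064] F [ 0.2 -1.6  4.3] t 2.5333
```

In the tool's units: -0.03 m is -1.5, -0.02 m is -1, 0.12 rad is 1.2.

>>> drive_effector --pt "0 0 -1 0 0.2" --pt "0 0 -1.5 0 0.2" --pt "0 0 -1.5 0 0.2" --pt "0 0 0 1.2 0.2" --pt "0 0 0 1.2 0.2" --pt "0 0 0 1.2 0.2" --pt "0 0 0 0 0.2"

```text
clock: 3.12
ee_pos: [0.5305, 0.3046, 0.0849]
orientation: [-0.215, -3.133, 0.0]
contact_force: [0.7, -0.7, -2.3]
opening: 0.272
finger_force: 50.0
```

```bash
python3 -c "
from h import *
togo((.5305,-.2272),-.137,.09)"
```

```text
tool d [-0.0725 -0.5269 -0.005 ] turn 0.0002 q6 -1.1 pos [0.5305 0.3046 0.0849] F [ 0.7 -0.7 -2.3] t 3.1167
```

In the tool's units: -0.036 m is -1.8, -0.005 m is -0.25.

>>> drive_effector --pt "-0.25 -1.8 -0.1 0 0.2" --pt "-0.25 -1.8 -0.1 0 0.2" --pt "-0.25 -1.8 -0.1 0 0.2" --pt "-0.25 -1.8 0 0 0.2" --pt "-0.25 -1.8 0 0 0.2" --pt "-0.25 -1.8 0 0 0.2" --pt "-0.25 -1.8 0 0 0.2" --pt "-0.25 -1.8 0 0 0.2"

```text
clock: 3.78
ee_pos: [0.5313, 0.0125, 0.0909]
orientation: [-0.206, -3.134, -0.0]
contact_force: [0.4, -0.4, -2.6]
opening: 0.274
finger_force: 50.0
```

>>> drive_effector --pt "-0.25 -1.8 0 0 0.2" --pt "-0.25 -1.8 0 0 0.2" --pt "-0.25 -1.8 0 0 0.2" --pt "-0.25 -1.8 0 0 0.2" --pt "-0.25 -1.8 0 0 0.2" --pt "-0.25 -1.8 0 0 0.2" --pt "-0.125 -1.15 0 0 0.2" --pt "0 0 0 0 0.2"

```text
clock: 4.45
ee_pos: [0.5318, -0.2315, 0.0913]
orientation: [0.214, 3.134, -0.002]
contact_force: [-0.4, -0.2, -1.7]
opening: 0.271
finger_force: 50.0
```

```bash
python3 -c "
from h import *
togo((.5305,-.2272),-.137,.09)"
```

```text
tool d [0.0019 0.0041 0.0013] turn 0.0008 q6 -2.04 pos [ 0.5318 -0.2315  0.0913] F [-0.4 -0.2 -1.7] t 4.45
```

In the tool's units: 0.002 m is 0.1, 0.001 m is 0.05.

>>> drive_effector --pt "0.05 0.1 0 0 0.2" --pt "0 0 0 0 0.2" --pt "0 0 0 0 0.2"

```text
clock: 4.7
ee_pos: [0.5311, -0.2235, 0.0909]
orientation: [-0.208, -3.134, -0.001]
contact_force: [0.4, -0.1, -2.6]
opening: 0.27
finger_force: 50.0
```

```bash
python3 -c "
from h import *
togo((.5305,-.2272),-.137,.09)
import cv2
t=ctrl.grab_frame('top')['color'];s=ctrl.grab_frame('side')['color']
z=lambda im,x,y,w,h,k:cv2.resize(im[y:y+h,x:x+w],None,fx=k,fy=k,interpolation=cv2.INTER_CUBIC)
cv2.imwrite('pics/p1.png',np.hstack([z(t,345,170,133,150,3),z(s,265,240,133,150,3)]))"
```

```text
tool d [ 0.0001 -0.0037  0.0009] turn 0.0047 q6 -2.03 pos [ 0.5311 -0.2235  0.0909] F [ 0.4 -0.1 -2.6] t 4.7
```

View pics/p1.png

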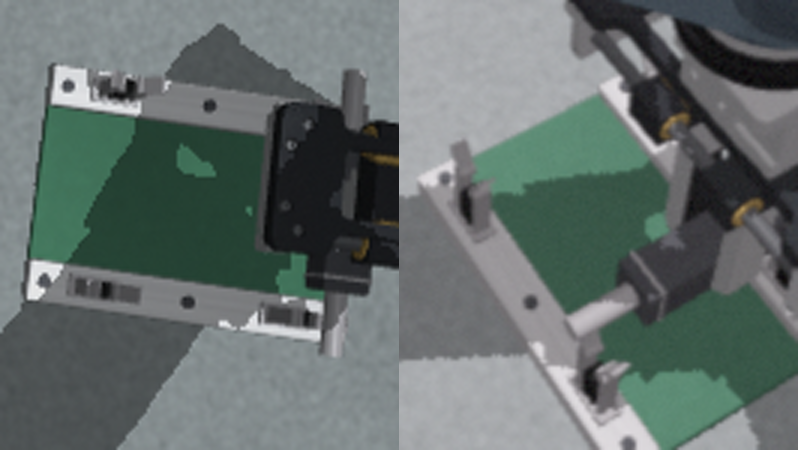

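The bar is level above the −y pair. Its pins show at about (463,194) and (455,287) in the top image, spanning the two right-hand clips. I'll correct y slightly and go down.

In the tool's units: -0.003 m is -0.15.

>>> drive_effector --pt "0 -0.15 0 0 0.2" --pt "0 0 0 0 0.2" --pt "0 0 0 0 0.2" --pt "0 0 0 0 0.2" --pt "0 0 0 0 0.2"

```text
clock: 5.22
ee_pos: [0.5311, -0.228, 0.0915]
orientation: [0.211, 3.134, -0.0]
contact_force: [-0.3, -0.4, -2.5]
opening: 0.272
finger_force: 50.0
```

Run:
```python
from h import *
T=ctrl.grab_frame("top")
a=plane(T,unc((354,72),345,170,3),.0975);b=plane(T,unc((331,354),345,170,3),.0975)
print(a,b,(a+b)/2)
togo((.5305,-.2272),-.137,.075)
```

```text
[ 0.60702949 -0.23202131  0.0975    ] [ 0.44959746 -0.21266525  0.0975    ] [ 0.52831347 -0.22234328  0.0975    ]
tool d [0.0006 0.0007 0.0164] turn 0.0023 q6 -2.04 pos [ 0.531  -0.228   0.0914] F [-0.4  0.3 -2.5] t 5.2667
```

>>> drive_effector --pt "0 0 0.5 0 0.2" --pt "0 0 0.5 0 0.2" --pt "0 0 0.4 0 0.2" --pt "0 0 0 0 0.2" --pt "0 0 0 0 0.2" --clamp_n 60

```text
clock: 5.68
ee_pos: [0.5302, -0.2276, 0.0621]
orientation: [-0.212, -3.132, -0.002]
contact_force: [0.4, -0.9, -2.3]
opening: 0.274
finger_force: 60.0
```

>>> drive_effector --pt "0 0 0.25 0 0.2" --pt "0 0 0.25 0 0.2" --pt "0 0 0.25 0 0.2" --pt "0 0 0.25 0 0.2" --pt "0 0 0 0 0.2" --pt "0 0 0 0 0.2" --pt "0 0 0 0 0.2"

```text
clock: 6.27
ee_pos: [0.5303, -0.2279, 0.0422]
orientation: [-0.212, -3.133, -0.001]
contact_force: [1.0, -2.3, -9.8]
opening: 0.273
finger_force: 60.0
```

>>> drive_effector --pt "0 0 0.15 0 0.2" --pt "0 0 0 0 0.2" --pt "0 0 0 0 0.2"

```text
clock: 6.52
ee_pos: [0.5309, -0.2281, 0.0413]
orientation: [-0.211, -3.134, -0.0]
contact_force: [-4.1, 1.2, 4.4]
opening: 0.274
finger_force: 60.0
```

The force has changed from a downward pull to +4.4 N and the TCP is at 41.3 mm, which means the bar is seated. I'll release it and go back for the second bar.

In the tool's units: -0.03 m is -1.5, -0.02 m is -1.

>>> drive_effector --pt "0 0 0 0 0.6" --pt "0 0 0 0 0.6" --pt "0 0 0 0 0.6" --pt "0 0 -0.5 0 0.6" --pt "0 0 -1.5 0 0.6" --pt "0 0 -1.5 0 0.6" --pt "0 0 -1 0 0.6" --pt "0 0 0 0 0.6"

```text
clock: 7.18
ee_pos: [0.5342, -0.2301, 0.1368]
orientation: [0.211, 3.125, -0.008]
contact_force: [0.5, -1.0, 0.4]
opening: 0.601
finger_force: 0.0
```

```bash
python3 -c "
from h import *
togo((.4724,.0834),.3026,.13)"
```

```text
tool d [0.1034 0.3024 0.0043] turn -0.4371 q6 -2.04 pos [ 0.5342 -0.2301  0.1368] F [ 0.5 -1.   0.4] t 7.1833
```

In the tool's units: 0.0378 m is 1.89, 0.0127 m is 0.635.

>>> drive_effector --pt "0.635 1.89 0 0 0.6" --pt "0.635 1.89 0 0 0.6" --pt "0.635 1.89 0 0 0.6" --pt "0.635 1.89 0 0 0.6" --pt "0.635 1.89 0 0 0.6" --pt "0.635 1.89 0 0 0.6" --pt "0.635 1.89 0 0 0.6" --pt "0.635 1.89 0 0 0.6"

```text
clock: 7.85
ee_pos: [0.4698, 0.087, 0.13]
orientation: [-0.212, -3.134, -0.0]
contact_force: [0.3, -0.4, 0.3]
opening: 0.603
finger_force: 0.0
```

>>> drive_effector --pt "0 0 0.5 -1.1 0.6" --pt "0 0 1 -1.1 0.6" --pt "0 0 1 -1.1 0.6" --pt "0 0 1 -1.07 0.6" --pt "0 0 0 0 0.6" --pt "0 0 0 0 0.6" --pt "0 0 0 0 0.6"

```text
clock: 8.43
ee_pos: [0.4715, 0.0852, 0.0612]
orientation: [-0.469, 3.105, -0.0]
contact_force: [0.5, 0.1, 0.2]
opening: 0.599
finger_force: 0.0
```

```bash
python3 -c "
from h import *
togo((.4724,.0834),.3026,.006)
import cv2
t=ctrl.grab_frame('top')['color'];s=ctrl.grab_frame('side')['color']
z=lambda im,x,y,w,h,k:cv2.resize(im[y:y+h,x:x+w],None,fx=k,fy=k,interpolation=cv2.INTER_CUBIC)
cv2.imwrite('pics/p2.png',np.hstack([z(t,345,170,133,150,3),z(s,275,255,133,150,3)]))"
```

```text
tool d [-0.0003 -0.0019  0.0552] turn -0.0027 q6 -1.93 pos [0.4715 0.0852 0.0612] F [0.5 0.1 0.2] t 8.4333
```

View pics/p2.png

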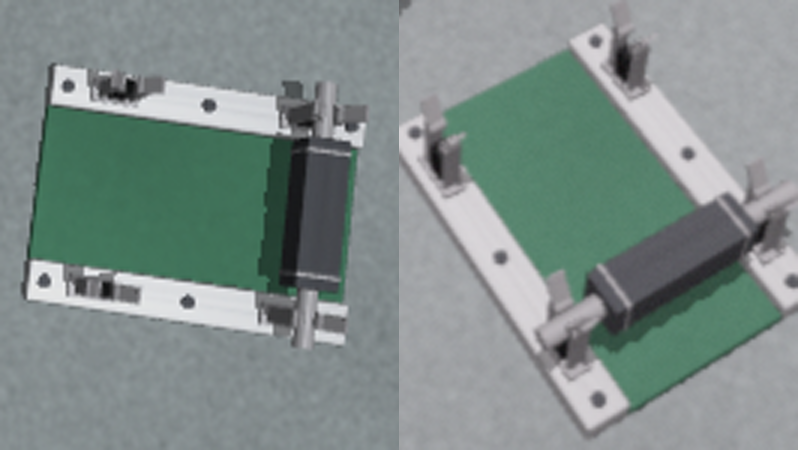

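The first bar lies across the right-hand pair, in line with the clips. Its near pin end is at crop (305,347) in the top view and (545,338) in the side view. I'll triangulate its height while picking up bar two.

Run:
```python
from h import *
T=ctrl.grab_frame("top");S=ctrl.grab_frame("side")
p=unc((305,345),345,170,3)
for q in[(545,338),(548,340)]: print(tri(T,p,S,unc((q[0]-399,q[1]),275,255,3)))
a=plane(T,unc((326,84),345,170,3),.048);b=plane(T,p,.048);print(a,b,(a+b)/2)
```

```text
[ 0.45097865 -0.21779471  0.05020131]
[ 0.45137875 -0.21872986  0.04876654]
[ 0.60665454 -0.23703557  0.048     ] [ 0.45030586 -0.21834453  0.048     ] [ 0.5284802  -0.22769005  0.048     ]
```

>>> drive_effector --pt "0 -0.1 1 0 0.6" --pt "0 0 1 0 0.6" --pt "0 0 0.75 0 0.6" --pt "0 0 0 0 0.6" --pt "0 0 0 0 0.2" --pt "0 0 0 0 0.2" --pt "0 0 0 0 0.2" --pt "0 0 0 0 0.2" --clamp_n 60

```text
clock: 9.3
ee_pos: [0.4726, 0.0833, 0.0067]
orientation: [-0.473, 3.103, -0.001]
contact_force: [0.5, 0.6, -0.1]
opening: 0.351
finger_force: 0.0
```

>>> drive_effector --pt "0 0 0 0 0.2" --pt "0 0 0 0 0.2" --pt "0 0 0 0 0.2" --pt "0 0 0 0 0.2"

```text
clock: 9.63
ee_pos: [0.4724, 0.0832, 0.0064]
orientation: [-0.473, 3.104, -0.001]
contact_force: [-0.6, -0.6, 5.6]
opening: 0.271
finger_force: 60.0
```

```bash
python3 -c "
from h import *
togo((.4724,.0834),.3026,.006)"
```

```text
tool d [-0.      0.0002  0.0004] turn -0.0001 q6 -1.94 pos [0.4724 0.0832 0.0064] F [-0.6 -0.6  5.6] t 9.6333
```

The first bar is home: its pin is at z ≈ 49 mm and its centre is within 1 mm of target. Bar two is gripped.

In the tool's units: -0.035 m is -1.75, -0.03 m is -1.5, 0.11 rad is 1.1.

>>> drive_effector --pt "0 0 -1 0 0.2" --pt "0 0 -1.5 0 0.2" --pt "0 0 -1.75 0 0.2" --pt "0 0 0 1.1 0.2" --pt "0 0 0 1.1 0.2" --pt "0 0 0 1.1 0.2" --pt "0 0 0 1.1 0.2" --pt "0 0 0 0 0.2"

```text
clock: 10.3
ee_pos: [0.4709, 0.0835, 0.0899]
orientation: [-0.219, -3.133, -0.0]
contact_force: [0.4, -0.3, -1.3]
opening: 0.272
finger_force: 60.0
```

```bash
python3 -c "
from h import *
togo((.5443,-.1082),-.137,.09)"
```

```text
tool d [-0.0994 -0.1796 -0.0003] turn -0.0027 q6 -1.49 pos [0.4709 0.0835 0.0899] F [ 0.4 -0.3 -1.3] t 10.3
```

>>> drive_effector --pt "-0.99 -1.8 0 0 0.2" --pt "-0.99 -1.8 0 0 0.2" --pt "-0.99 -1.8 0 0 0.2" --pt "-0.99 -1.8 0 0 0.2" --pt "-0.99 -1.8 0 0 0.2" --pt "0 0 0 0 0.2" --pt "0 0 0 0 0.2" --pt "0 0 0 0 0.2"

```text
clock: 10.97
ee_pos: [0.5441, -0.1081, 0.0896]
orientation: [-0.214, -3.132, -0.002]
contact_force: [0.4, 1.3, -2.5]
opening: 0.271
finger_force: 60.0
```

>>> drive_effector --pt "0 0 0 0 0.2" --pt "0 0 0 0 0.2" --pt "0 0 0 0 0.2"

```text
clock: 11.22
ee_pos: [0.5445, -0.1073, 0.0903]
orientation: [-0.213, -3.134, -0.0]
contact_force: [0.3, 0.1, -1.9]
opening: 0.274
finger_force: 60.0
```

```bash
python3 -c "
from h import *
togo((.5443,-.1082),-.137,.062)"
```

```text
tool d [ 0.0001 -0.0009  0.0283] turn 0.0013 q6 -1.83 pos [ 0.5445 -0.1073  0.0903] F [ 0.3  0.1 -1.9] t 11.2167
```

>>> drive_effector --pt "0 -0.05 0.5 0 0.2" --pt "0 0 0.5 0 0.2" --pt "0 0 0.4 0 0.2" --pt "0 0 0 0 0.2" --pt "0 0 0 0 0.2" --clamp_n 60

```text
clock: 11.63
ee_pos: [0.5439, -0.1091, 0.0612]
orientation: [-0.216, -3.132, -0.001]
contact_force: [0.1, 0.2, -2.3]
opening: 0.27
finger_force: 60.0
```

>>> drive_effector --pt "0 0 0.25 0 0.2" --pt "0 0 0.25 0 0.2" --pt "0 0 0.25 0 0.2" --pt "0 0 0.25 0 0.2" --pt "0 0 0.15 0 0.2" --pt "0 0 0 0 0.2" --pt "0 0 0 0 0.2"

```text
clock: 12.22
ee_pos: [0.5454, -0.1094, 0.0411]
orientation: [0.217, 3.134, 0.001]
contact_force: [-4.1, 3.8, 11.5]
opening: 0.27
finger_force: 60.0
```

The TCP is at 41.1 mm with 11.5 N from the seat, so this bar looks home too. I'll release, retreat and check.

In the tool's units: -0.03 m is -1.5, 0.03 m is 1.5.

>>> drive_effector --pt "0 0 0 0 0.6" --pt "0 0 0 0 0.6" --pt "0 0 0 0 0.6" --pt "0 0 -0.5 0 0.6" --pt "0 0 -1.5 0 0.6" --pt "0 0 -1.5 0 0.6" --pt "0 0 -1.5 0 0.6" --pt "1.5 1.25 0 0 0.6"

```text
clock: 12.88
ee_pos: [0.5254, -0.0854, 0.148]
orientation: [0.22, 3.118, -0.009]
contact_force: [0.3, 1.7, 1.4]
opening: 0.594
finger_force: 0.0
```

>>> drive_effector --pt "0.5 1.8 0 0 0.6" --pt "0.5 1.8 0 0 0.6" --pt "0.5 1.8 0 0 0.6" --pt "0.5 1.8 0 0 0.6" --pt "0.5 1.8 0 0 0.6" --pt "0.5 1.8 0 0 0.6" --pt "0 0 0 0 0.6" --pt "0 0 0 0 0.6"

```text
clock: 13.55
ee_pos: [0.4883, 0.143, 0.1399]
orientation: [0.21, 3.134, -0.001]
contact_force: [0.6, 0.1, -0.5]
opening: 0.599
finger_force: 0.0
```

```bash
python3 -c "
from h import *
import cv2
t=ctrl.grab_frame('top')['color'];s=ctrl.grab_frame('side')['color']
z=lambda im,x,y,w,h,k:cv2.resize(im[y:y+h,x:x+w],None,fx=k,fy=k,interpolation=cv2.INTER_CUBIC)
cv2.imwrite('pics/p3.png',np.hstack([z(t,345,170,133,150,3),z(s,265,240,133,150,3)]))"
```

```text
(no output)
```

View pics/p3.png

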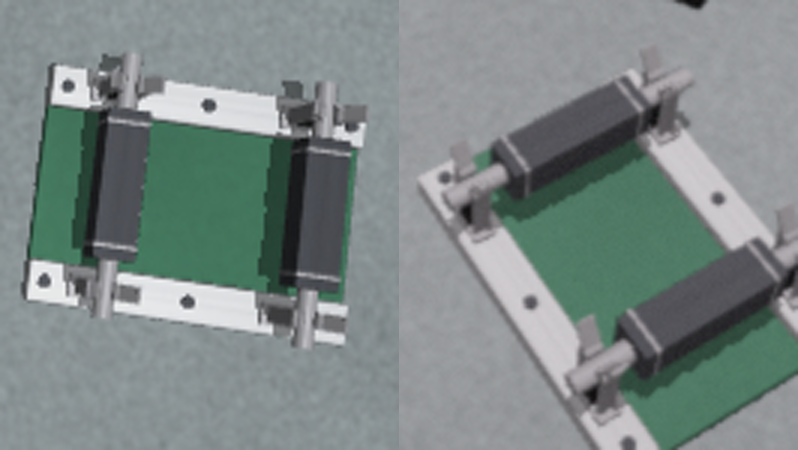

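Both bars now lie in their clip pairs and the gripper is clear. The new bar's pin ends are at crop (131,55) and (103,315) in the top view, and (688,76) and (450,202) in the side view. I'll check their heights.

Run:
```python
from h import *
T=ctrl.grab_frame("top");S=ctrl.grab_frame("side")
P=[tri(T,unc(p,345,170,3),S,unc((q[0]-399,q[1]),265,240,3)) for p,q in [((131,55),(689,77)),((103,315),(449,202))]]
print(P,(P[0]+P[1])/2)
```

```text
[array([ 0.62514715, -0.11990912,  0.04719591]), array([ 0.46775448, -0.09882753,  0.04827727])] [ 0.54645081 -0.10936833  0.04773659]
```

Both pins are at z ≈ 48 mm, so this bar is home. Handing in.

```bash
python3 -c "
from cell import ctrl
print(ctrl.sign_off())"
```

```text
the job is handed in; nothing more can be done
None
```

Both short bars are pressed home in their clip pairs (pins measured at about 48–50 mm; the first bar's far pin was out of the side view crop), both are released, the long bar was never approached, and the job was handed in at about 14 s; no verdict was returned.

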